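# Release the waiting carton down the gravity rack

### The arm

A 6-joint arm with a two-finger parallel gripper is mounted at the origin on a cart in front of the work surface, level with it; the furniture and walls round the work are solid. World frame = base frame: x ahead of the robot, y to its left, z up, the work surface at z = 0. Lengths are in m, angles in degrees, forces in N, time in s.
With the tool pointing down it reaches from about 0.35 to 0.875 m from the base axis. Payload 4.2 kg.
Tool frame: the origin (TCP) lies between the finger pads, 19 mm behind the fingertips; this is the grasp point; z points along the fingers, y is the line along which they close (so a half turn about z gives the same grasp; the last joint's range is limited). The gripper opens to 87 mm and grips with 3 to 60 N. Pads are 19 mm wide; open, the fingers measure 117 mm over their backs; the gripper's body (75 mm by 190 mm) begins 51 mm behind the grasp point.
Start: joints at [-60.298, 22.042, 0.453, 0, -68.411, -14.817], TCP at [0.161, -0.604, 0.241] pointing down, gripper open.
Joint ranges: [-179.83, 179.83], [-69.29, 118.12], [-61.27, 80.66], [-181.25, 117.63], [-171.15, -9.14], [-177.46, 177.46]. Speed limits (degrees/s): [159.86, 159.86, 180, 180, 180, 180].

### API

Orientations are given as a 3x3 rotation matrix whose columns are the frame's x, y, z axes.
In Python, from station import r, viewer gives the robot as it stands (r), with the cameras (viewer).
- The arm moves only by the tool inch_along, called after "Request:" by a JSON object that holds its "name" and its "arguments". Schema: {"type":"object","properties":{"plan":{"type":"object","properties":{"aperture":{"type":"array","items":{"type":"number"},"minItems":1,"maxItems":8},"sx":{"type":"array","items":{"type":"number"},"minItems":1,"maxItems":8},"sy":{"type":"array","items":{"type":"number"},"minItems":1,"maxItems":8},"sz":{"type":"array","items":{"type":"number"},"minItems":1,"maxItems":8},"ax":{"type":"array","items":{"type":"number"},"minItems":1,"maxItems":8},"ay":{"type":"array","items":{"type":"number"},"minItems":1,"maxItems":8},"az":{"type":"array","items":{"type":"number"},"minItems":1,"maxItems":8}},"additionalProperties":false,"required":["aperture","sx","sy","sz","ax","ay","az"]},"only":{"type":"string"},"quiet":{"type":"boolean"},"lines":{"type":"string"}},"required":["plan"],"additionalProperties":false}. plan is an object with one list for each field, all of the same length, 1 to 8, a row being the entries at one place: aperture (the opening from 0.0 (shut) to 1.0 (fully open)), sx, sy, sz (the shift in m), ax, ay, az (a rotation vector in degrees); each row is the pose to reach, as a shift and turn from the pose commanded when the call began, along the tool's axes at that moment; what a row does not reach only later rows make up. A row lasts 1/10 s, in which the tool goes at most 0.05 m and 8.59 degrees, less where a joint would pass 70% of its speed; a pose out of reach is approached as far as the arm can. The fingers move at their own pace and stop on an object; the grip force is fixed at half the most. Time passes only in rows, so rows that do not move let the fingers close. The tool returns the time, the measured TCP pose, the force, the opening and the grip force at its end. only (a regular expression) keeps the lines of the reply that match it, lines (a string "A,B") keeps lines A to B, and quiet returns only ok. Input that does not fit is refused with a message, and nothing moves.
- r.sense(): the state, without advancing time (a new reading comes with each control period).
- viewer.capture(name): name is "side" or "top"; returns a dict with "pixels" (480x640x3 uint8, red, green, blue), "z_map" (480x640 float32, m along the optical axis (not along the pixel's ray), 0 where there is no reading), "K" (3x3 intrinsics, pixels), "world_from_camera" (4x4, takes a point from camera to world coordinates). Camera axes: x right, y up, looking along -z (the intrinsics and any distortion apply to the point x, -y, -z); pixel columns grow to the right and rows downward; lengths in m; the calibration is good to about 2 mm. A picture is of the moment at which its call begins.
- r.finish_job(): hands the job in; it is judged then, once.
The state is a dict: "time_s": time; "joints": joint angles; "joint_velocities": joint speeds; "effort": joint torques, N m; "tcp_pos": TCP position; "ee_rot": TCP orientation; "wrist_force": force on the tool from outside, world axes, zero at the start; "moment": the same for the moment, N m; "gripper_width": opening from 0.0 (shut) to 1.0 (fully open); "gripper_force": force on a finger pad.
Only numpy, scipy, OpenCV 4.12 (cv2) and the standard library are available. Lean on these libraries where they do the work, as an engineer would, in place of code of your own. Each camera call takes 0.05 s, during which the arm holds its last target. There are 200 camera calls.

### The job

Two lanes of the small sloping rack each hold something back behind a gate: a carton in one, a roll of labels in the other. Press down the paddle of the carton's gate with the fingertips and keep it down until the carton has slid to the end stop, then let the paddle come up so that the gate closes behind it, and move clear. Do not touch or lift the carton or the roll, keep the roll behind its closed gate, and leave the other things on the table alone.

Things in the scene. Friction and masses are not known exactly. Their poses are not given: they have to be found in the camera images.
- rack: Fixed aluminium rack, two lanes, 250 x 272 mm (524 mm over the paddles). Origin on the table under its middle, x uphill (away from the robot at yaw 0), y left, z up. Track slopes 15 degrees: 65 mm above the table at x = 0, 34 mm at the end stop at x = -115 mm. Lanes 130 mm wide, centred at y = +67 (left) and -67 mm (right), walls 28 mm high, gates at about x = +10 mm. Place and yaw vary.
- gate_left (a joint): Rocking lever of the left lane: bar across the flow, pivoting about the rack's x at rack x = 0, y = +162 mm, 123 mm above the table, outside the wall. 0 rad = gate down (blade 19 mm over the track); grows as the paddle is pressed, stop at 0.62. The blade clears the carton from about 0.35, well clear at 0.5. A spring closes it: 3 N to start the paddle, 5 N to hold it down.
- gate_right (a joint): The same lever for the right lane, its mirror image: pivot at rack x = 0, y = -162 mm, 123 mm above the table; the same values and forces.
- paddle_left (a point): Top centre of the left lever's black ribbed paddle, 46 x 48 mm, on its outer end 76 mm outward of the pivot and 9 mm above it (at rest rack x = 0, y = +238 mm, 132 mm above the table). Press here. It moves with the lever: at 0.62 rad it is 46 mm lower and 9 mm nearer the rack.
- paddle_right (a point): The same point on the right lever's paddle (at rest rack x = 0, y = -238 mm, 132 mm above the table).
- carton: Closed green and white folding carton, 83 x 122 x 39 mm, lying flat, its length across the lane, loose, about 60 g, in either lane behind the gate. Origin at the centre of its underside, z out of its top, x uphill. At the gate its origin is at rack x about +52 mm, at the end stop about -75 mm. It slides down by itself in about a second once the gate is up.
- label_roll: White roll of labels, 77 mm across, 40 mm high, lying flat in the other lane behind its gate, loose, about 110 g. Origin at the centre of its underside. It must stay there.
- marker: Capped marker pen, 16 x 128 x 18 mm, loose on the table just right of the rack's lower end. Origin at the centre of its underside, y along it. Leave alone.
- tape_roll: Roll of brown packing tape, 94 mm across, 48 mm high, lying flat, loose on the table just left of the rack's lower end. Origin at the centre of its underside. Leave alone.
- counter: Hand tally counter, 76 x 56 x 30 mm, loose on the table to the right. Origin at its underside. Leave alone.

How it is judged:
By the outcome, as a careful person would: the job done as asked, in the order asked, and still so for the second after the job is handed in, with the robot touching nothing.
It also fails if it takes over 32 s, if anything falls off the work surface, if the arm or the gripper's body presses on something with over 40 N, if the wrist force passes 120 N, or if a joint passes its speed limit or range.

## Working session

There is one attempt and no reset: what is moved stays moved. The work goes in short steps, Python scripts to look and compute and a tool call to move; the robot and the scene stay as the last step left them, time stands still between calls to the robot, and variables do not carry over. Pictures are saved under pics/ and viewed, at most 10 in all, crops included, and the job is handed in when it is done.

```bash
ls; mkdir -p pics
```

Run:
```python
from station import r, viewer
import cv2,numpy as np
for n in("side","top"):
    c=viewer.capture(n); cv2.imwrite(f"pics/{n}0.png",c["pixels"][:,:,::-1]); np.savez(f"{n}0.npz",**c)
    print(n,c["K"].round(1).tolist(),c["world_from_camera"].round(3).tolist(),(c["z_map"]>0).mean(), [k for k in c])
s=r.sense();print(s["time_s"],s["tcp_pos"],np.round(s["ee_rot"],3).tolist(),s["gripper_width"])
```

```text
pics
station.py
side [[482.7, 0.0, 320.3], [0.0, 482.7, 235.9], [0.0, 0.0, 1.0]] [[0.902, 0.175, -0.394, 0.003], [-0.431, 0.331, -0.84, -1.08], [-0.017, 0.927, 0.374, 0.559], [0.0, 0.0, 0.0, 1.0]] 0.9059244791666666 ['pixels', 'z_map', 'K', 'world_from_camera']
top [[452.7, 0.0, 328.8], [0.0, 452.7, 248.4], [0.0, 0.0, 1.0]] [[-0.008, 0.991, -0.136, 0.365], [-1.0, -0.008, -0.005, -0.05], [-0.007, 0.135, 0.991, 1.068], [0.0, 0.0, 0.0, 1.0]] 0.996005859375 ['pixels', 'z_map', 'K', 'world_from_camera']
0.1 [ 0.1604191  -0.60353647  0.24027506] [[-0.966, -0.257, -0.001], [-0.257, 0.966, 0.002], [0.0, 0.002, -1.0]] 1.0008654153172196
```

View pics/side0.png

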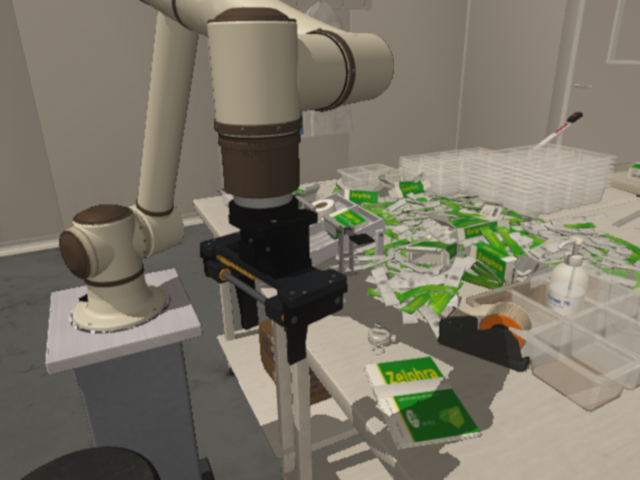

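View pics/top0.png

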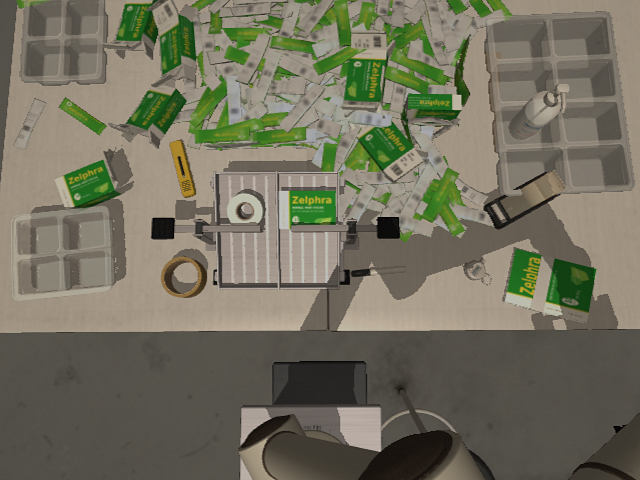

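The top view shows the carton at (312,208) in the right lane and the roll at (245,208) in the left. The black paddles are at about (388,228) right and (162,229) left. In the side view the right paddle is at about (362,239). Next I measure both paddles by mask, using rays from the two views, with depth as a check.

Create h.py:
```python
import numpy as np,cv2
def ray(c,u,v):
    K=c["K"];T=c["world_from_camera"];d=T[:3,:3]@np.array([(u-K[0,2])/K[0,0],-(v-K[1,2])/K[1,1],-1.]);return T[:3,3],d
def blob(c,x0,y0,x1,y1,th=45):
    m=np.zeros(c["pixels"].shape[:2],np.uint8);m[y0:y1,x0:x1]=(c["pixels"][y0:y1,x0:x1].max(2)<th)
    n,l,s,ce=cv2.connectedComponentsWithStats(m);i=1+s[1:,4].argmax();return ce[i],s[i],l==i
def tri(a,b):
    (p,d),(q,e)=a,b;t=np.linalg.lstsq(np.c_[d,-e],q-p,rcond=None)[0];A,B=p+t[0]*d,q+t[1]*e
    return (A+B)/2,np.linalg.norm(A-B)
def depthpt(c,u,v,l):
    z=np.median(c["z_map"][l]);o,d=ray(c,u,v);return o+d*z
```

Run:
```python
from h import *
t=np.load("top0.npz");s=np.load("side0.npz")
R={}
for n,b in(("R",(372,210,404,245)),("L",(146,212,178,246))):
    ce,st,l=blob(t,*b);R[n]=ce;print(n,"top",ce,st,"depthpt",depthpt(t,*ce,l))
ce,st,l=blob(s,345,228,380,252);print("side",ce,st,depthpt(s,*ce,l))
P,g=tri(ray(t,*R["R"]),ray(s,*ce));print("tri",P,g)
W={}
for n in R:
    o,d=ray(t,*R[n]);W[n]=o+d*(.132-o[2])/d[2]
print(W,np.linalg.norm(W["L"]-W["R"]),"yaw",np.degrees(np.arctan2(*(-(W["L"]-W["R"])[:2]*[1,-1]))))
im=np.vstack([cv2.resize(t["pixels"][150:300,130:430],None,fx=2.6,fy=2.0,interpolation=2)[:, :780],cv2.resize(s["pixels"][190:280,290:400],(780,290),interpolation=2)])
cv2.imwrite("pics/crop.png",im[:,:,::-1])
```

```text
R top [387.83991684 227.57588358] [377 217  23  22 481] depthpt [ 0.53621586 -0.16960999  0.13160785]
L top [162.71208791 228.05054945] [152 218  23  21 455] depthpt [0.5393249  0.30410974 0.13173393]
side [360.9375  238.66875] [350 234  24  11 160] [ 0.53076134 -0.17909197  0.13150471]
tri [ 0.53660875 -0.16997332  0.12718338] 0.0009010763046573977
{'R': array([ 0.53614418, -0.16956009,  0.132     ]), 'L': array([0.53927538, 0.304009  , 0.132     ])} 0.47357944569875926 yaw -0.3788294923375014
```

View pics/crop.png

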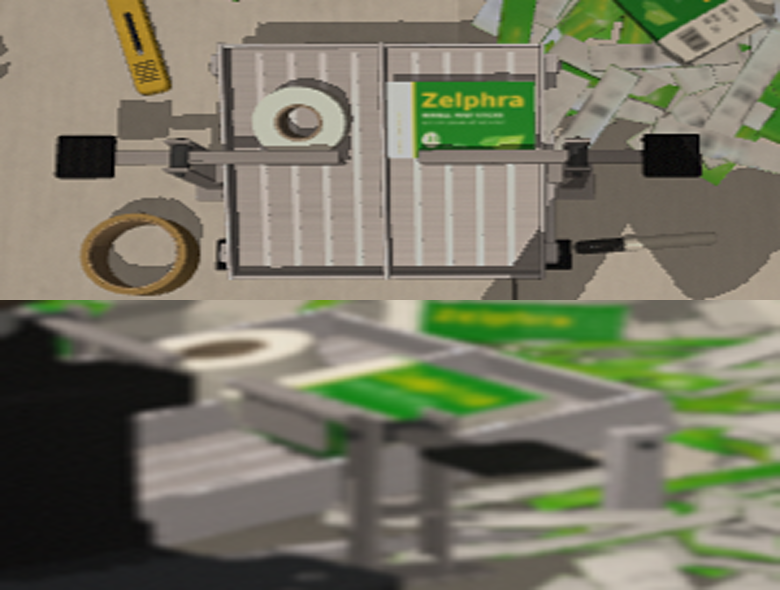

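The right paddle is at about (0.536, -0.170, 0.132). Depth gives a height of 0.132, and the paddle spacing of 474 mm fits the 476 mm given. The carton is in the right lane. I'll approach with the fingers shut and the tool turned so that the gripper's long side runs along the flow, clear of the rising lever.

Request:
{"name": "inch_along", "arguments": {"plan": {"aperture":[0, 0, 0, 0, 0, 0, 0, 0], "sx":[-0.04, -0.08, -0.12, -0.16, -0.2, -0.24, -0.28, -0.32], "sy":[0.027, 0.054, 0.081, 0.108, 0.135, 0.162, 0.19, 0.217], "sz":[0.004, 0.008, 0.012, 0.016, 0.02, 0.025, 0.03, 0.034], "ax":[0, 0, 0, 0, 0, 0, 0, 0], "ay":[0, 0, 0, 0, 0, 0, 0, 0], "az":[-6, -12, -18, -25, -31, -38, -44, -50]}}}

```text
time_s: 0.9
tcp_pos: [0.4147, -0.3102, 0.2068]
ee_rot: [[-0.421, -0.907, -0.001], [-0.907, 0.421, 0.0], [-0.0, 0.001, -1.0]]
wrist_force: [0.8, -0.9, 0.7]
gripper_width: 0.358
gripper_force: 0.0
```

Run:
```python
from station import r, viewer
import numpy as np
s=r.sense();R=np.array(s["ee_rot"]);print(R.round(3).tolist(),s["joints"])
print("to go, tool axes",R.T@(np.array([.536,-.170,.19])-s["tcp_pos"]),"y angle",np.degrees(np.arctan2(R[1,1],R[0,1])))
```

```text
[[-0.421, -0.907, -0.001], [-0.907, 0.421, 0.0], [-0.0, 0.001, -1.0]] [-1.88271132e+01  1.33420328e+01 -1.74115272e+01 -1.25977928e-02
 -5.92864605e+01 -6.03287345e+00]
to go, tool axes [-0.17817862 -0.05110895  0.01675908] y angle 155.13357763028995
```

Request:
{"name": "inch_along", "arguments": {"plan": {"aperture":[0, 0, 0, 0, 0, 0, 0], "sx":[-0.045, -0.09, -0.135, -0.165, -0.178, -0.178, -0.178], "sy":[-0.013, -0.026, -0.039, -0.047, -0.051, -0.051, -0.051], "sz":[0.004, 0.008, 0.012, 0.016, 0.017, 0.017, 0.017], "ax":[0, 0, 0, 0, 0, 0, 0], "ay":[0, 0, 0, 0, 0, 0, 0], "az":[-6, -12, -18, -23, -25, -25, -25]}}}

```text
time_s: 1.6
tcp_pos: [0.5351, -0.1729, 0.19]
ee_rot: [[-0.003, -1.0, -0.001], [-1.0, 0.003, 0.0], [-0.0, 0.001, -1.0]]
wrist_force: [-0.2, -0.8, 0.6]
gripper_width: 0.005
gripper_force: 0.0
```

Run:
```python
from station import r, viewer
import numpy as np,cv2
a,b=viewer.capture("top")["pixels"],viewer.capture("side")["pixels"]
cv2.imwrite("pics/app.png",np.hstack([cv2.resize(a[150:300,230:430],(400,300)),cv2.resize(b[140:290,270:470],(400,300))])[:,:,::-1])
s=r.sense();R=np.array(s["ee_rot"])
print("to go, tool axes",R.T@(np.array([.536,-.170,.110])-s["tcp_pos"]),R.round(3).tolist(),s["joints"])
```

```text
to go, tool axes [-0.00356633 -0.00110701  0.08034202] [[-0.004, -1.0, -0.0], [-1.0, 0.004, -0.0], [0.0, 0.0, -1.0]] [-1.46720844e+00  1.84175446e+01 -1.27762920e+01  1.69098212e-03
 -5.88289127e+01  1.22611941e+00]
```

View pics/app.png

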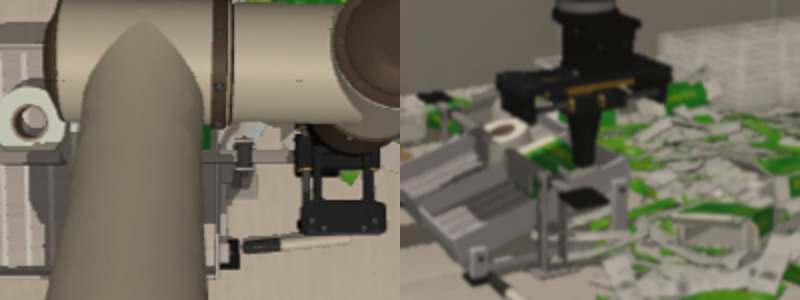

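The closed fingertips, at (585,160) in the right half, are above the paddle at (585,197), and the gate is still down. I'll press now.

Request:
{"name": "inch_along", "arguments": {"plan": {"aperture":[0, 0, 0, 0, 0, 0, 0, 0], "sx":[-0.003, -0.003, -0.003, -0.004, -0.004, -0.004, -0.004, -0.004], "sy":[-0.001, -0.001, -0.001, -0.001, -0.001, -0.001, -0.001, -0.001], "sz":[0.02, 0.035, 0.045, 0.055, 0.065, 0.075, 0.08, 0.08], "ax":[0, 0, 0, 0, 0, 0, 0, 0], "ay":[0, 0, 0, 0, 0, 0, 0, 0], "az":[0, 0, 0, 0, 0, 0, 0, 0]}}}

```text
time_s: 2.5
tcp_pos: [0.5376, -0.1686, 0.1101]
ee_rot: [[-0.002, -1.0, 0.001], [-1.0, 0.002, -0.0], [0.0, -0.001, -1.0]]
wrist_force: [-0.1, -1.7, 4.4]
gripper_width: 0.005
gripper_force: 2.2
```

Run:
```python
from station import r, viewer
import numpy as np,cv2
a,b=viewer.capture("top")["pixels"],viewer.capture("side")["pixels"]
cv2.imwrite("pics/press.png",np.hstack([cv2.resize(a[150:300,230:430],(400,300)),cv2.resize(b[140:290,270:470],(400,300))])[:,:,::-1])
```

```text
(no output)
```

View pics/press.png

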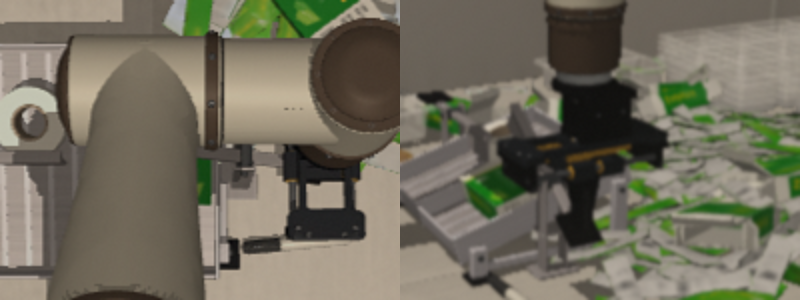

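The paddle is down at about 4 N, the gate is up, and the carton is already sliding at (495,190) in the right half. I'll hold for another 1.6 s and then look again before releasing.

Request:
{"name": "inch_along", "arguments": {"plan": {"aperture":[0, 0, 0, 0, 0, 0, 0, 0], "sx":[0, 0, 0, 0, 0, 0, 0, 0], "sy":[0, 0, 0, 0, 0, 0, 0, 0], "sz":[0, 0, 0, 0, 0, 0, 0, 0], "ax":[0, 0, 0, 0, 0, 0, 0, 0], "ay":[0, 0, 0, 0, 0, 0, 0, 0], "az":[0, 0, 0, 0, 0, 0, 0, 0]}}}

```text
time_s: 3.4
tcp_pos: [0.5374, -0.1686, 0.1104]
ee_rot: [[-0.002, -1.0, 0.001], [-1.0, 0.002, -0.0], [0.0, -0.001, -1.0]]
wrist_force: [2.1, -2.8, 4.0]
gripper_width: 0.003
gripper_force: 2.4
```

Request:
{"name": "inch_along", "arguments": {"plan": {"aperture":[0, 0, 0, 0, 0, 0, 0, 0], "sx":[0, 0, 0, 0, 0, 0, 0, 0], "sy":[0, 0, 0, 0, 0, 0, 0, 0], "sz":[0, 0, 0, 0, 0, 0, 0, 0], "ax":[0, 0, 0, 0, 0, 0, 0, 0], "ay":[0, 0, 0, 0, 0, 0, 0, 0], "az":[0, 0, 0, 0, 0, 0, 0, 0]}}}

```text
time_s: 4.2
tcp_pos: [0.5373, -0.1686, 0.1104]
ee_rot: [[-0.002, -1.0, 0.001], [-1.0, 0.002, -0.0], [0.0, -0.001, -1.0]]
wrist_force: [3.5, -3.1, 2.7]
gripper_width: 0.005
gripper_force: 2.4
```

Run:
```python
from station import r, viewer
import numpy as np,cv2
a,b=viewer.capture("top")["pixels"],viewer.capture("side")["pixels"]
cv2.imwrite("pics/hold.png",np.hstack([cv2.resize(a[150:300,230:430],(400,300)),cv2.resize(b[140:290,270:470],(400,300))])[:,:,::-1])
```

```text
(no output)
```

View pics/hold.png

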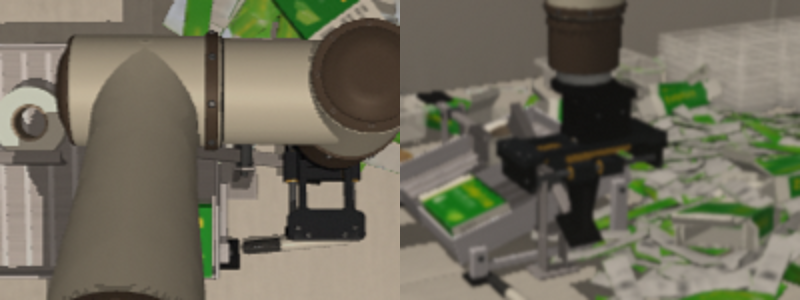

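The carton is at the end stop: in the top half it spans y≈205–277, with the stop at about 278. I'll let the paddle rise smoothly and then retreat the way I came.

Request:
{"name": "inch_along", "arguments": {"plan": {"aperture":[0, 0, 0, 0, 0, 0, 0, 0], "sx":[0, 0.001, 0.002, 0.003, 0.003, 0.003, 0.003, 0.003], "sy":[0, 0, 0, 0, 0, 0, 0, 0], "sz":[-0.01, -0.02, -0.03, -0.04, -0.05, -0.08, -0.11, -0.13], "ax":[0, 0, 0, 0, 0, 0, 0, 0], "ay":[0, 0, 0, 0, 0, 0, 0, 0], "az":[0, 0, 0, 0, 0, 0, 0, 0]}}}

```text
time_s: 5.1
tcp_pos: [0.5373, -0.171, 0.2425]
ee_rot: [[-0.002, -1.0, 0.002], [-1.0, 0.002, 0.001], [-0.001, -0.002, -1.0]]
wrist_force: [0.9, -0.7, 0.8]
gripper_width: 0.004
gripper_force: 0.0
```

Request:
{"name": "inch_along", "arguments": {"plan": {"aperture":[0, 0, 0, 0, 0, 0, 0, 0], "sx":[0.04, 0.08, 0.12, 0.16, 0.2, 0.24, 0.27, 0.28], "sy":[0.03, 0.06, 0.09, 0.12, 0.15, 0.18, 0.2, 0.2], "sz":[-0.01, -0.01, -0.01, -0.01, -0.01, -0.01, -0.01, -0.01], "ax":[0, 0, 0, 0, 0, 0, 0, 0], "ay":[0, 0, 0, 0, 0, 0, 0, 0], "az":[0, 0, 0, 0, 0, 0, 0, 0]}}}

```text
time_s: 5.9
tcp_pos: [0.3339, -0.4527, 0.25]
ee_rot: [[-0.007, -1.0, -0.0], [-1.0, 0.007, 0.001], [-0.001, 0.0, -1.0]]
wrist_force: [-0.0, 1.0, -0.2]
gripper_width: 0.005
gripper_force: 0.0
```

Request:
{"name": "inch_along", "arguments": {"plan": {"aperture":[0, 0, 0], "sx":[0, 0, 0], "sy":[0, 0, 0], "sz":[0, 0, 0], "ax":[0, 0, 0], "ay":[0, 0, 0], "az":[0, 0, 0]}}}

```text
time_s: 6.2
tcp_pos: [0.3371, -0.45, 0.2502]
ee_rot: [[-0.0, -1.0, 0.0], [-1.0, 0.0, 0.0], [-0.0, -0.0, -1.0]]
wrist_force: [-0.1, -1.0, -0.7]
gripper_width: 0.007
gripper_force: 0.0
```

Run:
```python
from station import r, viewer
import numpy as np,cv2
from h import *
t=viewer.capture("top");a,b=t["pixels"],viewer.capture("side")["pixels"]
cv2.imwrite("pics/end.png",np.hstack([cv2.resize(a[150:300,130:430],(500,300)),cv2.resize(b[140:290,270:420],(300,300))])[:,:,::-1])
for n,bx in(("R",(372,210,410,245)),("L",(146,212,178,246))):
    ce,st,l=blob(t,*bx);print(n,ce,depthpt(t,*ce,l))
```

```text
R [387.86070686 227.55717256] [ 0.53621548 -0.16962683  0.13182603]
L [162.71208791 228.05054945] [0.53927988 0.30401817 0.13197579]
```

View pics/end.png

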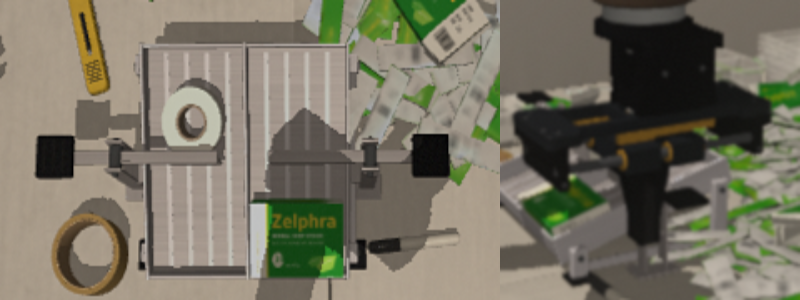

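The carton at (297,238) is at the end stop and the right gate is closed, with its paddle back at z 0.132. The roll is still behind its gate at (192,118), and the marker and tape haven't moved. The robot is clear, so I'm handing in.

```bash
python3 -c "
from station import r, viewer
print(r.finish_job())"
```

```text
the job is handed in; nothing more can be done
None
```

The carton slid to the end stop and its gate closed behind it; the roll stayed behind its own closed gate, the arm moved clear, and I handed the job in at about 6 s (no verdict was shown).

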